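# Paste a card-holder block into its base

## Task

Put the desk card holder together: take the upright paste brush out of its stand, dip its tip well down into the low white pot (not the tall cup) and lift it out again, then dab the tip lightly on the floor of the recess in the wooden base. Hang the brush back in its fork as you found it, then set the grooved metal block into the recess and press it down firmly until it is fully home. Leave pot and cup standing where they are and do not disturb the other things on the desk.

Things in the scene. Friction and masses are not known exactly. Their poses are not given: they have to be found in the camera images.
- brush_grip (a point): Paste brush: pale wooden handle and shank, steel ferrule, grey bristles pointing down; loose, about 55 g. It hangs upright in the fork of its stand. This point is the middle of the handle's round grip (12 mm diameter, from 5 to 64 mm above the collar's underside), on the axis, 36 mm above the collar's underside. z points up along the brush.
- brush_collar (a point): Centre of the underside of the brush's collar, a wooden disc 26 mm in diameter and 5 mm thick; it rests on the fork. Below it the shank is 10 mm and the ferrule 12 to 13 mm thick.
- brush_tip (a point): Lower end of the brush's bristles, 95 mm below the underside of the collar, on the brush's axis. The tuft is 24 mm long, 11.6 mm thick, 6 mm at the end, and springy: it can be pushed up into the ferrule by 6 mm against a soft spring (about 2 N at the end of that travel).
- fork_seat (a point): Where the centre of the collar's underside sits, level with the fork's upper face. Gap between the arms 16 mm, open at x = -28 mm, closed at x = +16 mm. Each arm's end has a 3 mm high lip at x = -28 to -24 mm. Shank, ferrule and bristles pass through the gap, upward, or out of the open end once the collar is above the lips; the collar cannot pass.
- pot_rim (a point): Centre of the mouth of the low white round pot, 42 mm high, 56 mm outside and about 50 mm inside diameter, inner floor 37 mm below this point; open, empty inside to the eye, loose, about 250 g. z points up.
- cup_rim (a point): Centre of the mouth of the tall white cup, 80 mm high, 60 mm outside diameter at the rim; a bystander, loose, about 250 g. z points up. Pot and cup may stand in either place.
- recess (a point): Wooden base of the card holder, fixed, 120 (x) x 80 (y) x 20 mm, lying flat. This point is the centre of the floor of the rectangular recess in its top: recess 76 mm (along x) by 36 mm (along y), 8 mm deep, so its floor is 12 mm above the desk. x along the length, z up.
- block_centre (a point): Grooved metal block, 70 (x) x 30 (y) x 45 mm (z), a groove 6 mm wide, 15 mm deep along x in its top; loose, about 150 g, upright on the desk. Point: on its middle axis, 22 mm above its underside. z up. It fits the recess with 3 mm to spare each side, either way round. Gripped across the 30 mm with fingertips over 10 mm above its underside, the fingers clear the base.
- block_foot (a point): Centre of the underside of the grooved block; the block is home when this point lies on the recess floor.
- eraser: Bystander: small two-part block eraser, 18 x 52 x 12 mm, lying; origin at its underside.
- sharpener: Bystander: oval pencil sharpener, 27 x 48 x 22 mm; origin at its underside.
- glue_stick: Bystander: upright glue stick, 27 mm diameter, 92 mm high; origin at its underside.
- binder_clip: Bystander: small black sprung paper clip with wire grips, 27 x 32 x 31 mm; origin at its underside.
- brush_stand: Brush stand, dark steel, fixed: foot plate 90 x 80 x 10 mm, mast behind, not rising above the fork, and a level fork of two arms at 120 mm height. Origin on the desk right under the brush's seat. x points from the fork's open end to the mast.
Mind the look-alikes: they are no part of the job. Leave any blue or red look-alike of the part that bears pot_rim alone.

How it is judged (in metres and radians):
On the way, in this order (a step that is already met when the one before it is completed fails the run):
1. the brush's tip is dipped into the low pot, at least 15 mm below its rim (horizontal distance between brush_tip and pot_rim below 0.025 m and z of brush_tip in the frame of pot_rim below -0.015 m), for 0.1 s.
2. the brush is lifted out of the pot, its tip above the rim (z of brush_tip in the frame of pot_rim above 0.002 m), for 0.05 s.
3. the brush's tip is dabbed on the floor of the recess (contact force between brush and base above 0.15 N and z of brush_tip in the frame of recess below 0.004 m and x of brush_tip in the frame of recess between -0.038 and 0.038 m and y of brush_tip in the frame of recess between -0.018 and 0.018 m), for 0.05 s.
4. the brush hangs in its fork again, let go (horizontal distance between brush_collar and fork_seat below 0.009 m and z of brush_collar in the frame of fork_seat between -0.003 and 0.004 m and angle between brush_collar's own z axis and vertical below 0.15 rad and contact force between the fingers and brush below 0.1 N), for 0.2 s.
5. the block is home in the recess and pressed down against it with at least 5 N (horizontal distance between block_foot and recess below 0.005 m and z of block_foot in the frame of recess between -0.003 and 0.002 m and angle between block_foot's own z axis and vertical below 0.06 rad and angle between the x axis of block_foot and the x axis of recess, either way round below 0.12 rad and contact force between block and base above 5 N), for 0.1 s.
At the end, for the whole second after the job is handed in: Block home in the recess (underside within 2 mm of the floor and 5 mm of its centre, upright within 0.06 rad, lengthwise); brush hanging in the fork (within 9 mm, tilt under 0.15 rad); both released and at rest; pot and cup upright within 30 mm of where they stood (all of step 4 and horizontal distance between block_foot and recess below 0.005 m and z of block_foot in the frame of recess between -0.003 and 0.002 m and angle between block_foot's own z axis and vertical below 0.06 rad and angle between the x axis of block_foot and the x axis of recess, either way round below 0.12 rad and contact force between the fingers and block below 0.1 N and linear speed of block below 0.02 m/s and linear speed of brush below 0.05 m/s and angle between each of pot_rim, cup_rim's own z axis and vertical below 0.1 rad and distance of each of pot_rim, cup_rim from where it was at the start of the episode below 0.03 m); the robot touches nothing.
It fails at once if the brush goes into the tall cup (horizontal distance between brush_tip and cup_rim below 0.027 m and z of brush_tip in the frame of cup_rim below -0.005 m).
It fails at once if the brush is jabbed hard on the base (over 20 N) (contact force between brush and base above 20 N).
It fails at once if the pot or the cup is knocked over or pushed away (over 40 mm) (angle between any of pot_rim, cup_rim's own z axis and vertical above 0.5 rad or distance of any of pot_rim, cup_rim from where it was at the start of the episode above 0.04 m).
It fails at once if a small thing on the desk (eraser, sharpener, glue stick, paper clip) is pushed about (over 30 mm) (distance of any of eraser, sharpener, glue_stick, binder_clip from where it was at the start of the episode above 0.03 m).
It also fails if it takes over 72 s, if anything falls off the work surface, if the arm or the gripper's body presses on something with over 40 N, if the wrist force passes 120 N, or if a joint passes its speed limit or range.

## Robot

A 6-joint arm with a two-finger parallel gripper is mounted at the origin on a cart in front of the work surface, level with it; the furniture and walls round the work are solid. World frame = base frame: x ahead of the robot, y to its left, z up, the work surface at z = 0. Lengths are in mm, angles in rad, forces in N, time in s.
With the tool pointing down it reaches from about 350 to 775 mm from the base axis. Payload 5.5 kg.
Tool frame: the origin (TCP) lies midway between the tips of the shut fingers; the grasp point (between the pads) lies 19 mm behind it; x points along the fingers, y is the direction in which the jaws open and shut, and the axes are right-handed (so a half turn about x gives the same grasp; the last joint's range is limited). The gripper opens to 85 mm and grips with 20 to 120 N. Pads are 22 mm wide; open, the fingers measure 114 mm over their backs; the gripper's body (76 mm by 85 mm) begins 54 mm behind the grasp point. The pads swing forward as they close: fully open they stand 13 mm farther back than shut.
Start: joints at [1.206, 0.313, 0.046, 1.304, 0, 1.431], TCP at [128.196, 560.569, 231.323] pointing down, gripper open.
Joint ranges: [-2.76, 2.76], [-0.86, 1.69], [-1.03, 1.26], [-2.2, 2.34], [-1.47, 1.5], [-3.14, 3.14]. Speed limits (rad/s): [2.57, 2.57, 3.14, 3.14, 3.14, 3.14].

## Interface

Orientations are given as a 3x3 rotation matrix whose columns are the frame's x, y, z axes.
In Python, from cell import r, snapshot, job gives the robot as it stands. The module is installed in compiled form; this text tells all that it offers.
- The arm moves only by the tool step_arm, never from a script. Its argument "plan" is a list of rows, each a list of 7 numbers: the finger opening in mm, from 0 to 85.4, then the shift along the world's x, y, z in mm, then the turn, a rotation vector about the world's x, y, z in degrees. A call has 1 to 8 rows; each row shifts and turns the commanded pose from where the row before left it; what a row does not reach is not made up. A row lasts 1/8 s, in which the tool goes at most 62.5 mm and 10.7 degrees, less where a joint would pass 70% of its speed; a pose out of reach is approached as far as the arm can. A call is refused whole if a number of a shift passes 62.5 or a number of a turn 10.7, either way. A call with a gripper value outside its range is refused whole. The fingers move at their own pace and stop on an object; "newtons" is the grip in N (left out, the last holds). Time passes only in rows, so rows that do not move let the fingers close. It gives the time, the measured TCP pose, the force and the opening at its end, in the units of the state.
- r.state(): the state, without advancing time (a new reading comes with each control period).
- snapshot(name): name is "side" or "top" or "wrist"; returns a dict with "color" (420x560x3 uint8, red, green, blue), "depth" (420x560 float32, mm along the optical axis (not along the pixel's ray), 0 where there is no reading), "fx", "fy", "cx", "cy" (pixels), "position" and "rotation" of the camera in the world. Camera axes: x right, y down, z forward; pixel columns grow to the right and rows downward; lengths in mm; the calibration is good to about 2 mm. A picture is of the moment at which its call begins.
- job.sign_off(): hands the job in, once; it reports no verdict.
The state is a dict: "time_s": time; "q": joint angles; "qvel": joint speeds; "joint_torque": joint torques, N m; "position": TCP position; "tool_rot": TCP orientation; "force": force on the tool from outside, world axes, zero at the start; "moment": the same for the moment, N m; "finger_gap": finger opening in mm.
Only numpy, scipy, OpenCV 4.12 (cv2) and the standard library are available. Lean on these libraries where they do the work, as an engineer would, in place of code of your own. Each camera call takes 0.05 s, during which the arm holds its last target. There are 200 camera calls.

## Working session

There is one attempt and no reset: what is moved stays moved. The work goes in short steps, Python scripts to look and compute and a tool call to move; the robot and the scene stay as the last step left them, time stands still between calls to the robot, and variables do not carry over. Pictures are saved under pics/ and viewed, about 8 in all and at most 12, crops included, and the job is handed in when it is done.

Besides the shell and the picture viewer there is one more tool, called after "Call:" by a JSON object that holds its "fn" and its "kwargs", one argument or row to a line. step_arm: Moves the arm, as the interface text tells. Its arguments: {"type":"object","properties":{"plan":{"type":"array"},"newtons":{"type":"number"}},"required":["plan"]}

```bash
mkdir -p pics
cat > h.py <<'E'
import numpy as np, cv2
from cell import r, snapshot, job
def snap(n):
    s=snapshot(n); np.savez(f'{n}.npz',**s); return s
def load(n): return dict(np.load(f'{n}.npz'))
def cloud(s):
    d=s['depth'];v,u=np.mgrid[:d.shape[0],:d.shape[1]]
    p=np.stack([(u-s['cx'])*d/s['fx'],(v-s['cy'])*d/s['fy'],d],-1)
    P=p@np.array(s['rotation']).T+s['position']; P[d==0]=np.nan; return P
E
python3 - <<'E'
from h import *
for n in ('top','side'):
    s=snap(n); cv2.imwrite(f'pics/{n}0.png',s['color'][...,::-1]); print(n,s['position'],s['rotation'],s['fx'])
E
```

```text
top [ 379.37272829   -9.27909248 1285.72938497] [[ 0.06723329 -0.97521058  0.21081749]
 [-0.99773643 -0.0654398   0.01548028]
 [-0.00130068 -0.21138108 -0.97740286]] 468.0622171234438
side [719.11329807 932.52780928 703.14628899] [[-0.99585621  0.04240102 -0.08045219]
 [ 0.09061008  0.53810363 -0.83799421]
 [ 0.0077598  -0.84181152 -0.5397158 ]] 509.8221893294448
```

View pics/top0.png

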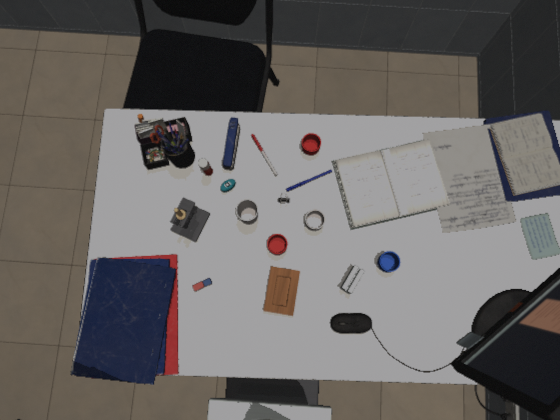

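View pics/side0.png

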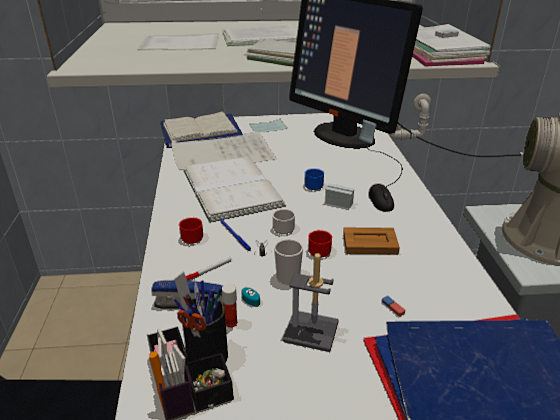

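The top view shows the brush stand at (188,220), the tall white cup at (247,212), and the low white pot at (314,220). It also shows the base at (282,291), the block at (350,278), red pots at (277,244) and (311,144), and a blue pot at (388,262). The candidates for the pot are white (314,220), white (247,212, tall), the two reds and the blue. The low white one at (314,220) fits the description; I'll check the heights and an enlarged crop.

Run:
```python
from h import *
s=load('top');P=cloud(s);c=s['color']
def reg(n,u0,u1,v0,v1,z0,z1):
    Q=P[v0:v1,u0:u1].reshape(-1,3);m=(Q[:,2]>z0)&(Q[:,2]<z1);Q=Q[m]
    if len(Q)<3: print(n,'few');return
    rc=cv2.minAreaRect(Q[:,:2].astype(np.float32)); print(n,len(Q),Q.mean(0).round(1),'z',np.percentile(Q[:,2],[5,50,95]).round(1),[np.round(a,1) for a in rc])
reg('desk',330,350,225,245,-50,50)
reg('pot',298,332,204,238,36,60)
reg('cup',230,264,195,230,70,100)
reg('base',258,304,262,320,15,40)
reg('recfloor',258,304,262,320,9,15)
reg('block',335,368,258,298,38,60)
reg('fork',165,215,195,245,108,130)
reg('brush',165,215,195,245,140,230)
reg('foot',165,215,195,245,6,16)
reg('eraser',190,215,275,295,6,30)
a=cv2.resize(c[185:325,160:375],None,fx=3.7,fy=3.7,interpolation=cv2.INTER_CUBIC)
cv2.imwrite('pics/c1.png',a[...,::-1])
s=load('side');P=cloud(s)
print('side')
reg('pot',268,300,205,238,36,60)
reg('cup',268,308,235,290,75,100)
reg('base',338,402,222,260,15,40)
reg('block',320,358,180,212,38,60)
reg('fork',285,340,265,300,110,126)
reg('brush',300,330,245,300,140,230)
b=cv2.resize(s['color'][170:350,235:420],None,fx=3.3,fy=3.3,interpolation=cv2.INTER_CUBIC)
cv2.imwrite('pics/c2.png',b[...,::-1])
```

```text
desk 398 [ 602.2 -161.9   -0.7] z [-5.  -0.6  3.5] [array([ 602.4, -162.2]), array([55.1, 54.3]), np.float64(3.0)]
pot 80 [634.1 -88.3  41.7] z [37.6 41.7 45.5] [array([632.3, -87.6]), array([52.4, 51.7]), np.float64(3.0)]
cup 107 [639.8  96.1  78.4] z [71.7 78.8 83.4] [array([638.1,  95.1]), array([58.7, 55.8]), np.float64(5.3)]
base 988 [436.2 -10.1  19.9] z [15.8 19.8 23.9] [array([436.6, -10.2]), array([ 79.8, 119.8]), np.float64(84.6)]
recfloor 318 [435.8 -10.   12.1] z [ 9.3 12.2 14.8] [array([432.2, -10.8]), array([ 70.5, 117.2]), np.float64(78.5)]
block 250 [ 478.  -195.1   44.6] z [40.4 44.6 48.8] [array([ 478.5, -195.1]), array([29.8, 70.2]), np.float64(61.6)]
fork 314 [614.4 252.4 120.9] z [116.4 120.7 126.4] [array([612.2, 254.9]), array([37.2, 72. ]), np.float64(69.7)]
brush 38 [603.1 255.6 169.3] z [145.7 173.1 184.3] [array([604. , 256.3]), array([ 9.8, 10.1]), np.float64(46.4)]
foot 632 [601.  250.6  10.2] z [ 6.4 10.2 14.2] [array([607.2, 257.6]), array([112.7, 126.1]), np.float64(10.2)]
eraser 132 [438.7 205.3  11.5] z [ 7.2 11.4 15.4] [array([438.6, 205.5]), array([49.9, 42.3]), np.float64(80.1)]
side
pot 144 [633.7 -90.1  40.3] z [36.4 40.5 44.2] [array([634.4, -91.2]), array([60.7, 53.2]), np.float64(86.7)]
cup 192 [639.9  96.   79.2] z [75.5 79.2 82.4] [array([651.4, 152.4]), array([178.5,  58.4]), np.float64(78.5)]
base 916 [438.4  -8.   20.1] z [15.8 20.4 22.6] [array([438. , -11.4]), array([ 88.8, 121. ]), np.float64(84.6)]
block 222 [ 480.3 -192.9   44.2] z [39.4 44.7 47.5] [array([ 480.3, -196.6]), array([36.7, 70.9]), np.float64(64.4)]
fork 515 [616.7 257.4 120.8] z [116.9 120.7 125.2] [array([613.7, 254.4]), array([38.6, 71.7]), np.float64(67.8)]
brush 154 [607.1 260.3 164.4] z [143.9 165.2 183.4] [array([606.8, 258.5]), array([11.1, 12. ]), np.float64(69.1)]
```

View pics/c1.png

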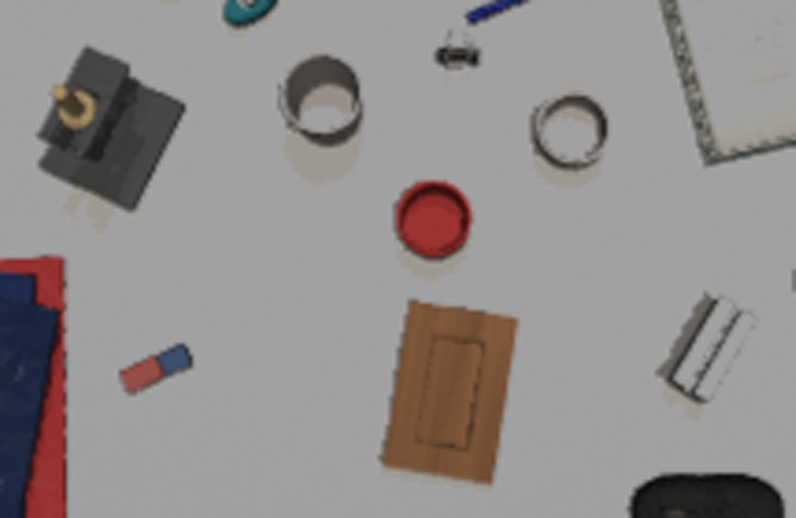

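View pics/c2.png

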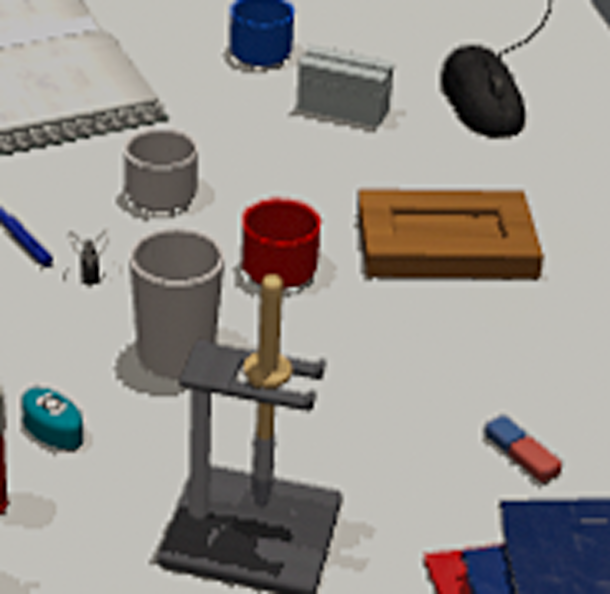

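The crops confirm it: the white low pot is at c1 (570,132), with its rim at z≈42. The tall white cup is at (320,100), with its rim at 80, and the fork's open, lipped end faces the robot (c2 right, 320,370). Next I'll read the tool orientation.

Run:
```python
from h import *
st=r.state(); print({k:np.round(v,3).tolist() for k,v in st.items()})
R=np.array(st['tool_rot']); print('yaw of jaws',np.degrees(np.arctan2(R[1,1],R[0,1])))
s=load('top');P=cloud(s)
# foot plate / fork yaw
for n,(u0,u1,v0,v1) in (('top',(165,215,195,245)),('side',(270,345,260,350))):
    P=cloud(load(n));Q=P[v0:v1,u0:u1].reshape(-1,3)
    for z0,z1 in ((114,127),(5,16)):
        q=Q[(Q[:,2]>z0)&(Q[:,2]<z1)&(np.hypot(Q[:,0]-612,Q[:,1]-255)<70)]
        print(n,z0,cv2.minAreaRect(q[:,:2].astype(np.float32)))
```

```text
{'time_s': 0.1, 'q': [1.206, 0.314, 0.045, 1.304, -0.0, 1.431], 'qvel': [-0.001, -0.002, 0.003, 0.0, -0.002, -0.002], 'joint_torque': [0.002, -48.172, 29.925, 0.013, -0.0, 0.0], 'position': [128.019, 560.092, 230.483], 'tool_rot': [[-0.001, 0.223, 0.975], [-0.002, 0.975, -0.223], [-1.0, -0.002, -0.0]], 'force': [0.359, -0.363, -0.223], 'moment': [0.035, 0.012, -0.056], 'finger_gap': 85.375}
yaw of jaws 77.11944402063982
top 114 ((612.162353515625, 254.902587890625), (37.21339797973633, 71.9620361328125), 69.6502914428711)
top 5 ((611.5645141601562, 256.77056884765625), (119.49388122558594, 117.43876647949219), 24.225378036499023)
side 114 ((613.7008056640625, 254.42385864257812), (38.568389892578125, 71.70481872558594), 67.8398208618164)
side 5 ((610.9614868164062, 255.03958129882812), (83.2168960571289, 90.27827453613281), 68.8692626953125)
```

Call:
{"fn": "step_arm", "kwargs": {
  "plan": [
    [85,50,-32,5,0,0,-8.3],
    [85,50,-32,5,0,0,0],
    [85,50,-32,0,0,0,0],
    [85,50,-32,0,0,0,0],
    [85,50,-32,0,0,0,0],
    [85,50,-32,0,0,0,0],
    [85,50,-32,0,0,0,0],
    [85,50,-32,0,0,0,0]
  ],
  "newtons": 50
}}

```text
time_s: 1.1
position: [529.5, 303.2, 240.9]
tool_rot: [[-0.001, 0.361, 0.932], [-0.0, 0.932, -0.361], [-1.0, -0.0, -0.001]]
force: [1.0, 1.2, -0.1]
finger_gap: 85.2
```

Call:
{"fn": "step_arm", "kwargs": {
  "plan": [
    [85,30,-24,0,0,0,0],
    [85,27,-23,0,0,0,0],
    [85,0,0,0,0,0,0]
  ]
}}

```text
time_s: 1.48
position: [586.8, 255.5, 240.0]
tool_rot: [[-0.001, 0.365, 0.931], [-0.001, 0.931, -0.365], [-1.0, -0.001, -0.001]]
force: [-0.1, 0.0, -0.4]
finger_gap: 84.7
```

Run:
```python
from h import *
s=snap('wrist'); cv2.imwrite('pics/w1.png',s['color'][...,::-1]); print(s['position'],s['rotation'],s['fx'],r.state()['position'],r.state()['q'])
P=cloud(s).reshape(-1,3)
for z0,z1 in ((116,126),(128,140),(140,150),(150,160),(160,170),(170,190)):
    q=P[(P[:,2]>z0)&(P[:,2]<z1)&(np.hypot(P[:,0]-612,P[:,1]-255)<60)]
    if len(q)>4: print(z0,len(q),q.mean(0).round(1),cv2.minAreaRect(q[:,:2].astype(np.float32)))
```

```text
[515.22924204 283.6526178  382.94619309] [[ 0.36450136  0.88777883  0.28104718]
 [ 0.93120177 -0.34704151 -0.11146957]
 [-0.00142528  0.30234243 -0.95319831]] 320.15653984684815 [585.51942955 256.57701509 240.26726446] [2.87366503e-01 4.43024744e-01 2.58019493e-01 1.38755422e+00
 3.44068972e-04 6.59238374e-01]
116 2128 [612.7 254.5 121.1] ((613.2630004882812, 254.6728973388672), (36.03287124633789, 71.8324966430664), 69.30140686035156)
128 71 [601.6 258.4 134. ] ((602.382080078125, 258.4781799316406), (11.519896507263184, 4.812839508056641), 73.39292907714844)
140 63 [601.6 258.6 145. ] ((602.1589965820312, 258.3515625), (11.419305801391602, 4.186375141143799), 75.38754272460938)
150 66 [601.7 259.1 154.7] ((602.3038330078125, 259.0472106933594), (10.842116355895996, 4.309898853302002), 66.32279205322266)
160 82 [601.4 258.8 165.1] ((602.1876831054688, 258.92791748046875), (10.994964599609375, 4.491575241088867), 69.55790710449219)
170 272 [603.8 258.  179.7] ((604.8980102539062, 257.51104736328125), (10.727883338928223, 10.361372947692871), 59.05455017089844)
```

View pics/w1.png

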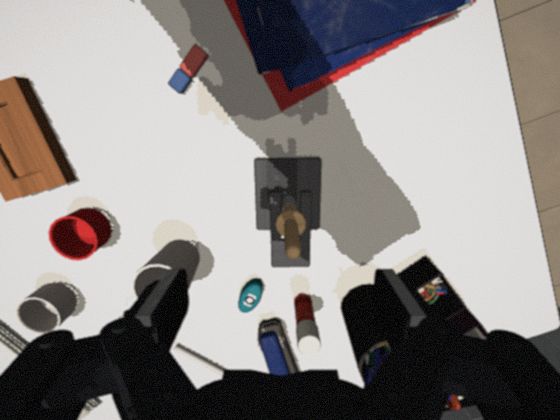

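The wrist view shows the brush in its fork at (291,225), with the space around it clear. The axis is at about (605.6, 257.2), so I'm descending over it.

Call:
{"fn": "step_arm", "kwargs": {
  "plan": [
    [85,10,0,0,0,0,0],
    [85,10.4,-0.4,0,0,0,0],
    [85,0,0,-30,0,0,0],
    [85,0,0,-30,0,0,0],
    [85,0,0,-25,0,0,0],
    [85,0,0,-18,0,0,0],
    [85,0,0,0,0,0,0]
  ]
}}

```text
time_s: 2.4
position: [604.5, 257.5, 136.6]
tool_rot: [[-0.003, 0.36, 0.933], [-0.001, 0.933, -0.36], [-1.0, -0.002, -0.003]]
force: [-0.7, -0.7, -0.5]
finger_gap: 84.8
```

Call:
{"fn": "step_arm", "kwargs": {
  "plan": [
    [0,0,0,0,0,0,0],
    [0,0,0,0,0,0,0],
    [0,0,0,0,0,0,0],
    [0,0,0,0,0,0,0],
    [0,0,0,0,0,0,0],
    [0,0,0,0,0,0,0]
  ],
  "newtons": 50
}}

```text
time_s: 3.15
position: [605.9, 257.2, 138.9]
tool_rot: [[0.001, 0.361, 0.932], [0.0, 0.932, -0.361], [-1.0, 0.001, 0.001]]
force: [-0.5, -0.3, 2.6]
finger_gap: 10.1
```

Call:
{"fn": "step_arm", "kwargs": {
  "plan": [
    [0,0,0,5,0,0,0],
    [0,0,0,5,0,0,0],
    [0,0,0,0,0,0,0],
    [0,-18.6,7.2,0,0,0,0],
    [0,-18.6,7.2,0,0,0,0],
    [0,-18.6,7.2,0,0,0,0],
    [0,0,0,20,0,0,0],
    [0,0,0,0,0,0,0]
  ]
}}

```text
time_s: 4.15
position: [550.7, 279.3, 169.8]
tool_rot: [[0.003, 0.361, 0.933], [0.001, 0.933, -0.361], [-1.0, 0.002, 0.002]]
force: [0.3, -0.1, -0.6]
finger_gap: 10.5
```

Run:
```python
from h import *
s=snap('side'); w=snap('wrist')
print(r.state()['position'],r.state()['finger_gap'])
a=cv2.resize(s['color'][150:400,200:450],(560,560),interpolation=cv2.INTER_CUBIC)
cv2.imwrite('pics/s2.png',a[...,::-1])
```

```text
[550.04971585 278.77073072 168.09349213] 10.697685326747159
```

View pics/s2.png

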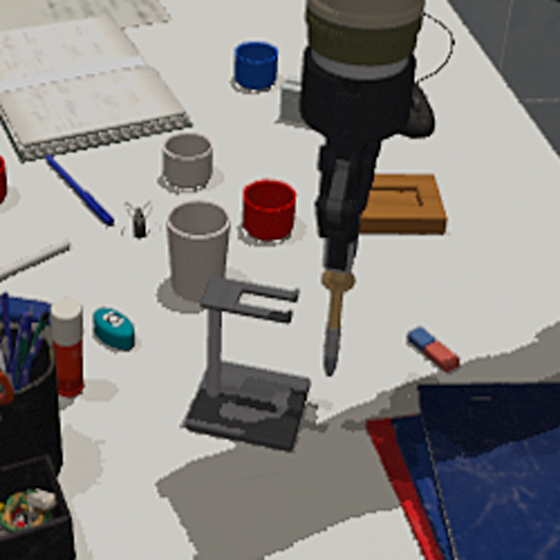

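The brush is held clear of the stand (collar at 337,283, tip at 330,370). I'll measure its tilt and the tip offset.

```bash
cat > tip.py <<'E'
from h import *
def tip(n='side'):
    s=snap(n);p=np.array(r.state()['position']);P=cloud(s).reshape(-1,3)
    Q=P[(np.hypot(P[:,0]-p[0],P[:,1]-p[1])<22)&(P[:,2]<p[2]-22)&(P[:,2]>p[2]-140)]
    print('tcp',p.round(1),'minz',Q[:,2].min().round(1) if len(Q) else None,len(Q))
    for a in range(-130,-20,12):
        q=Q[(Q[:,2]-p[2]>=a)&(Q[:,2]-p[2]<a+12)]
        if len(q)>4: print(a,len(q),(np.median(q,0)-p).round(1))
E
python3 -c "
from tip import *
tip()"
```

```text
tcp [549.8 278.6 167.7] minz 57.7 227
-118 8 [   0.9    1.8 -108.7]
-106 25 [  1.9   3.6 -98.9]
-94 30 [  1.9   4.2 -87.4]
-82 38 [  1.9   4.2 -75.9]
-70 38 [  2.5   3.7 -64. ]
-58 31 [  1.7   3.5 -52.4]
-46 32 [  2.3   3.1 -41.6]
-34 25 [  2.1   4.2 -29.6]
```

Call:
{"fn": "step_arm", "kwargs": {
  "plan": [
    [0,0,0,32,0,0,0],
    [0,0,0,33,0,0,0],
    [0,12,-52,0,0,0,0],
    [0,12,-52,0,0,0,0],
    [0,12,-52,0,0,0,0],
    [0,12,-52,0,0,0,0],
    [0,12,-52,0,0,0,0],
    [0,12,-52,0,0,0,0]
  ]
}}

```text
time_s: 5.3
position: [621.8, -35.2, 232.3]
tool_rot: [[-0.001, 0.362, 0.932], [0.0, 0.932, -0.362], [-1.0, -0.0, -0.001]]
force: [0.3, 0.3, -0.1]
finger_gap: 10.6
```

Call:
{"fn": "step_arm", "kwargs": {
  "plan": [
    [0,10,-45,0,0,0,0],
    [0,0,-10,0,0,0,0],
    [0,0,0,0,0,0,0],
    [0,0,0,0,0,0,0]
  ]
}}

```text
time_s: 5.8
position: [631.5, -87.0, 233.1]
tool_rot: [[-0.001, 0.36, 0.933], [0.001, 0.933, -0.36], [-1.0, 0.0, -0.001]]
force: [-1.0, 0.0, -0.8]
finger_gap: 10.6
```

```bash
python3 -c "
from tip import *
tip()
print(r.state()['q'])"
```

```text
tcp [631.6 -86.8 233.3] minz 120.6 170
-118 7 [  -0.8    1.7 -110.3]
-106 21 [  1.5   2.7 -99.1]
-94 25 [  1.3   1.9 -88.1]
-82 28 [  0.5   3.4 -76.6]
-70 28 [  0.6   2.6 -64.3]
-58 21 [  1.5   2.8 -53.4]
-46 21 [ -0.3   3.  -39.5]
-34 19 [  1.5   2.1 -27.5]
[-2.62547211e-01  4.38938423e-01  2.34809095e-01  1.36708501e+00
  4.17662124e-04  1.05433814e-01]
```

Call:
{"fn": "step_arm", "kwargs": {
  "plan": [
    [0,1,-1,-30,0,0,0],
    [0,0,0,-30,0,0,0],
    [0,0,0,-25,0,0,0],
    [0,0,0,-17,0,0,0],
    [0,0,0,0,0,0,0],
    [0,0,0,0,0,0,0],
    [0,0,0,0,0,0,0]
  ]
}}

```text
time_s: 6.72
position: [633.6, -89.4, 132.7]
tool_rot: [[0.002, 0.361, 0.932], [-0.001, 0.932, -0.361], [-1.0, 0.0, 0.002]]
force: [0.3, 0.1, -0.9]
finger_gap: 10.8
```

```bash
python3 -c "
from tip import *
tip()
print(r.state()['force'])"
```

```text
tcp [633.6 -89.4 132.6] minz -2.4 156
-118 9 [   2.8  -16.9 -111.3]
-106 20 [  1.3   1.5 -99. ]
-94 24 [  1.6   2.2 -89. ]
-82 20 [  1.4   4.  -75.8]
-70 27 [  1.6   2.8 -62.8]
-58 15 [ -0.5   3.4 -50.8]
-46 18 [  1.4   3.1 -40.2]
-34 15 [ -0.9   2.5 -27.9]
[-0.96374425  0.88004547 -1.52372958]
```

Call:
{"fn": "step_arm", "kwargs": {
  "plan": [
    [0,0,0,50,0,0,0],
    [0,0,0,50,0,0,0],
    [0,-48.8,19.9,0,0,0,0],
    [0,-48.8,19.9,0,0,0,0],
    [0,-48.8,19.9,0,0,0,0],
    [0,-48.8,19.9,0,0,0,0],
    [0,0,0,0,0,0,0],
    [0,0,0,0,0,0,0]
  ]
}}

```text
time_s: 7.78
position: [438.6, -9.9, 232.4]
tool_rot: [[0.003, 0.361, 0.932], [-0.001, 0.932, -0.361], [-1.0, 0.001, 0.003]]
force: [-0.1, -0.5, -0.6]
finger_gap: 10.6
```

Call:
{"fn": "step_arm", "kwargs": {
  "plan": [
    [0,0,0,-40,0,0,0],
    [0,0,0,-35,0,0,0],
    [0,0,0,-20,0,0,0],
    [0,0,0,-8,0,0,0],
    [0,0,0,0,0,0,0]
  ]
}}

```text
time_s: 8.4
position: [438.4, -10.0, 128.3]
tool_rot: [[-0.0, 0.362, 0.932], [0.0, 0.932, -0.362], [-1.0, 0.0, -0.0]]
force: [-0.4, 0.1, 0.3]
finger_gap: 10.6
```

```bash
python3 -c "
from tip import *
tip()
print(np.mean([r.state()['force'][2] for _ in range(5)]))"
```

```text
tcp [438.6 -10.  128.8] minz 9.7 266
-130 9 [  -7.1   -9.3 -118.5]
-118 111 [   2.3   -1.5 -115.4]
-106 17 [   2.1    4.2 -100.9]
-94 23 [  1.6   3.7 -86.8]
-82 22 [  2.1   4.4 -75.3]
-70 27 [  1.9   3.2 -63.5]
-58 19 [  0.1   3.4 -52.4]
-46 21 [  1.9   2.9 -39.8]
-34 17 [  2.    2.9 -29.6]
-0.44347508804108565
```

Tip about 3 mm above the floor; going down 6 mm more.

Call:
{"fn": "step_arm", "kwargs": {
  "plan": [
    [0,0,0,-2,0,0,0],
    [0,0,0,-2,0,0,0],
    [0,0,0,-2,0,0,0],
    [0,0,0,0,0,0,0],
    [0,0,0,0,0,0,0]
  ]
}}

```text
time_s: 9.07
position: [438.0, -9.7, 122.6]
tool_rot: [[0.001, 0.361, 0.932], [-0.0, 0.932, -0.361], [-1.0, 0.0, 0.001]]
force: [0.4, 0.1, 2.1]
finger_gap: 11.0
```

Run:
```python
from tip import *
f=[];z=[]
for i in range(4):
    s=snap('side'); st=r.state(); f.append(st['force'][2]); z.append(st['position'][2])
print(np.round(f,2),np.round(z,1))
```

```text
[0.84 1.18 1.21 0.82] [122.6 122.5 122.5 122.4]
```

Call:
{"fn": "step_arm", "kwargs": {
  "plan": [
    [0,0,0,50,0,0,0],
    [0,0,0,56,0,0,0],
    [0,18.7,48.1,0,0,0,0],
    [0,18.7,48.1,0,0,0,0],
    [0,18.7,48.1,0,0,0,0],
    [0,18.7,48.1,0,0,0,0],
    [0,18.7,48.1,0,0,0,0],
    [0,18.7,47.9,0,0,0,0]
  ]
}}

```text
time_s: 10.28
position: [549.7, 280.3, 227.7]
tool_rot: [[-0.001, 0.361, 0.932], [-0.001, 0.932, -0.361], [-1.0, -0.001, -0.001]]
force: [2.0, -0.6, 0.4]
finger_gap: 10.7
```

Call:
{"fn": "step_arm", "kwargs": {
  "plan": [
    [0,0,0,0,0,0,0],
    [0,0,0,-40,0,0,0],
    [0,0,0,-30,0,0,0],
    [0,0,0,-10,0,0,0],
    [0,0,0,0,0,0,0],
    [0,0,0,0,0,0,0]
  ]
}}

```text
time_s: 11.02
position: [550.6, 278.7, 149.9]
tool_rot: [[0.002, 0.362, 0.932], [0.001, 0.932, -0.362], [-1.0, 0.002, 0.002]]
force: [0.9, 0.2, -0.4]
finger_gap: 10.9
```

```bash
python3 -c "
from tip import *
tip()"
```

```text
tcp [550.7 278.9 150. ] minz 38.5 221
-118 8 [   2.3    2.3 -108.4]
-106 26 [  1.5   3.3 -99.8]
-94 30 [  2.4   3.7 -87.6]
-82 36 [  1.7   3.4 -76.5]
-70 36 [  2.1   3.2 -64. ]
-58 29 [  1.4   3.  -52.9]
-46 35 [  1.7   2.9 -38.8]
-34 21 [  1.7   3.1 -29.1]
```

Same grip as before, upright. Sliding back in by the same path (reverse).

Call:
{"fn": "step_arm", "kwargs": {
  "plan": [
    [0,14,-5.4,0,0,0,0],
    [0,14,-5.4,0,0,0,0],
    [0,14,-5.4,0,0,0,0],
    [0,13.8,-5.4,0,0,0,0],
    [0,0,0,0,0,0,0],
    [0,0,0,0,0,0,0]
  ]
}}

```text
time_s: 11.82
position: [605.3, 257.1, 148.0]
tool_rot: [[-0.001, 0.361, 0.932], [0.0, 0.932, -0.361], [-1.0, -0.0, -0.001]]
force: [-0.0, -0.2, -0.2]
finger_gap: 10.3
```

Call:
{"fn": "step_arm", "kwargs": {
  "plan": [
    [0,0,0,-4,0,0,0],
    [0,0,0,-4,0,0,0],
    [0,0,0,-2,0,0,0],
    [0,0,0,0,0,0,0],
    [0,0,0,0,0,0,0]
  ]
}}

```text
time_s: 12.45
position: [605.2, 257.4, 138.9]
tool_rot: [[0.0, 0.361, 0.933], [0.0, 0.933, -0.361], [-1.0, 0.0, -0.0]]
force: [-2.5, -0.5, 4.5]
finger_gap: 10.8
```

Run:
```python
from tip import *
s=snap('side');st=r.state();print(st['position'],st['force'])
a=cv2.resize(s['color'][230:360,250:380],(560,560),interpolation=cv2.INTER_CUBIC)
cv2.imwrite('pics/s3.png',a[...,::-1])
```

```text
[605.21935893 257.36618035 138.88646058] [-2.27529649  0.37880597  5.60375443]
```

View pics/s3.png

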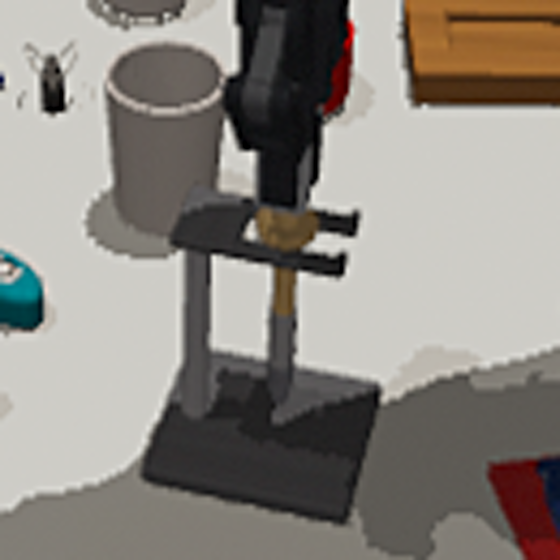

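The collar is seated in the fork at (285,228), with a light upward contact force of about 5 N. Releasing it.

Call:
{"fn": "step_arm", "kwargs": {
  "plan": [
    [0,0,0,0.5,0,0,0],
    [30,0,0,0,0,0,0],
    [85,0,0,0,0,0,0],
    [85,0,0,0,0,0,0],
    [85,0,0,0,0,0,0],
    [85,0,0,0,0,0,0]
  ]
}}

```text
time_s: 13.25
position: [605.6, 257.1, 138.7]
tool_rot: [[-0.0, 0.361, 0.932], [0.0, 0.932, -0.361], [-1.0, 0.0, -0.0]]
force: [-0.3, 0.1, -0.5]
finger_gap: 84.9
```

Call:
{"fn": "step_arm", "kwargs": {
  "plan": [
    [85,0,0,30,0,0,0],
    [85,0,0,40,0,0,0],
    [85,0,0,30,0,0,0],
    [85,-30,-40,20,0,0,0],
    [85,-30,-50,0,0,0,0],
    [85,0,0,0,0,0,0]
  ]
}}

```text
time_s: 14.0
position: [543.0, 164.6, 259.2]
tool_rot: [[-0.002, 0.364, 0.931], [-0.001, 0.931, -0.364], [-1.0, -0.001, -0.001]]
force: [0.2, 0.1, -0.4]
finger_gap: 84.8
```

Run:
```python
from tip import *
s=snap('side');st=r.state();print(st['position'],st['q'])
P=cloud(s).reshape(-1,3)
for z0 in range(25,190,15):
    q=P[(P[:,2]>z0)&(P[:,2]<z0+15)&(np.hypot(P[:,0]-605,P[:,1]-257)<14)]
    if len(q): print(z0,len(q),np.median(q,0).round(1))
Q=P[(np.hypot(P[:,0]-605,P[:,1]-257)<10)]; print(np.nanmax(Q[:,2]))
```

```text
[544.70309891 165.90171453 259.39588333] [1.54606333e-01 2.96148018e-01 9.08867008e-02 1.36508309e+00
 1.44656221e-04 5.26431819e-01]
25 21 [606.6 259.4  35.5]
40 40 [607.1 260.7  46.6]
55 38 [607.5 260.7  61.7]
70 46 [606.6 260.5  77.4]
85 32 [606.6 260.7  93.2]
100 7 [606.9 261.2 102.2]
115 116 [607.1 262.4 125.1]
130 47 [606.7 260.8 137.3]
145 51 [607.2 261.  152.9]
160 50 [606.  260.7 167.8]
175 39 [606.4 259.1 180.7]
185.09803014196893
```

The brush hangs upright and is released (top at 185, axis vertical). Now the block.

Call:
{"fn": "step_arm", "kwargs": {
  "plan": [
    [85,-8,-50,-3,0,0,0],
    [85,-8,-50,-3,0,0,0],
    [85,-8,-50,-3,0,0,0],
    [85,-8,-50,-3,0,0,0],
    [85,-8,-50,-3,0,0,-2],
    [85,-8,-50,-3,0,0,-4],
    [85,-8,-50,0,0,0,0],
    [85,-10,-11,0,0,0,0]
  ]
}}

```text
time_s: 15.05
position: [480.5, -196.5, 240.6]
tool_rot: [[0.001, 0.459, 0.888], [-0.001, 0.888, -0.459], [-1.0, -0.0, 0.001]]
force: [-0.7, 0.6, 0.7]
finger_gap: 85.2
```

Call:
{"fn": "step_arm", "kwargs": {
  "plan": [
    [60,0,0,0,0,0,0],
    [60,0,0,0,0,0,0],
    [60,0,0,0,0,0,0]
  ]
}}

```text
time_s: 15.42
position: [480.1, -192.6, 240.9]
tool_rot: [[0.0, 0.455, 0.891], [0.0, 0.891, -0.455], [-1.0, 0.0, 0.0]]
force: [0.5, -0.9, 0.7]
finger_gap: 60.0
```

```bash
cat > m.py <<'E'
from h import *
def top(P,c,rad,z0,z1):
    q=P[(P[:,2]>z0)&(P[:,2]<z1)&(np.hypot(P[:,0]-c[0],P[:,1]-c[1])<rad)][:,:2].astype(np.float32)
    rc=cv2.minAreaRect(q); print(len(q),q.mean(0).round(1),[np.round(a,1) for a in rc])
E
python3 - <<'E'
from m import *
st=r.state();print(st['position'],st['q'],np.round(st['tool_rot'],3).tolist(),st['finger_gap'])
s=snap('wrist');P=cloud(s).reshape(-1,3); top(P,(479,-195),50,38,52)
cv2.imwrite('pics/w2.png',s['color'][...,::-1])
s=snap('side');P=cloud(s).reshape(-1,3); top(P,(479,-195),50,38,52)
E
```

```text
[ 480.14098696 -192.57910461  240.94792582] [-5.36914236e-01  1.98164400e-01 -8.22559923e-02  1.29011937e+00
  3.47422040e-04 -6.46643543e-02] [[0.0, 0.455, 0.891], [0.0, 0.891, -0.455], [-1.0, 0.0, 0.0]] 59.984858609599605
1383 [ 478.1 -195.2] [array([ 479.5, -195.7]), array([29. , 69.4]), np.float64(62.0)]
220 [ 480.1 -192.9] [array([ 479.7, -195.3]), array([38.8, 71.7]), np.float64(57.9)]
```

View pics/w2.png

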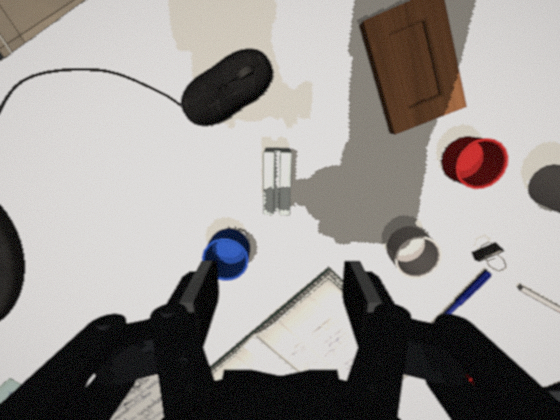

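The block is at (277,182) in the wrist view and free of its neighbours, with the blue pot at (227,250). Its centre is (479.3,-195.4) and its across axis is at 62°. Descending.

Call:
{"fn": "step_arm", "kwargs": {
  "plan": [
    [60,0,-1.6,-50,0,0,-0.9],
    [60,0,0,-50,0,0,0],
    [60,0,0,-50,0,0,0],
    [60,0,0,-40,0,0,0],
    [60,0,0,-25,0,0,0],
    [60,0,0,-13.8,0,0,0],
    [60,0,0,0,0,0,0],
    [60,0,0,0,0,0,0]
  ]
}}

```text
time_s: 16.52
position: [480.6, -195.8, 13.1]
tool_rot: [[0.002, 0.47, 0.882], [-0.001, 0.882, -0.47], [-1.0, 0.0, 0.002]]
force: [0.6, -0.3, -0.6]
finger_gap: 60.1
```

Call:
{"fn": "step_arm", "kwargs": {
  "plan": [
    [10,0,0,0,0,0,0],
    [10,0,0,0,0,0,0],
    [10,0,0,0,0,0,0],
    [10,0,0,0,0,0,0],
    [10,0,0,0,0,0,0]
  ],
  "newtons": 60
}}

```text
time_s: 17.15
position: [480.5, -196.0, 13.2]
tool_rot: [[0.002, 0.471, 0.882], [-0.001, 0.882, -0.471], [-1.0, -0.0, 0.002]]
force: [-0.3, 0.0, 6.6]
finger_gap: 29.2
```

Call:
{"fn": "step_arm", "kwargs": {
  "plan": [
    [10,0,0,15,0,0,0],
    [10,0,0,30,0,0,0],
    [10,0,0,25,0,0,0],
    [10,0,0,0,0,0,0],
    [10,0,0,0,0,0,0]
  ]
}}

```text
time_s: 17.77
position: [479.2, -195.2, 81.6]
tool_rot: [[-0.0, 0.471, 0.882], [0.0, 0.882, -0.471], [-1.0, 0.0, -0.001]]
force: [0.4, 1.1, -2.6]
finger_gap: 29.4
```

Call:
{"fn": "step_arm", "kwargs": {
  "plan": [
    [10,-5,0,40,0,0,6],
    [10,-6,25,38,0,0,6],
    [10,-7,30,0,0,0,6],
    [10,-10,40,0,0,0,4.6],
    [10,-14,40,0,0,0,0],
    [10,0,0,0,0,0,0],
    [10,0,0,0,0,0,0]
  ]
}}

```text
time_s: 18.65
position: [437.5, -60.5, 159.4]
tool_rot: [[-0.001, 0.095, 0.995], [0.0, 0.995, -0.095], [-1.0, -0.0, -0.001]]
force: [-0.0, 0.1, -1.1]
finger_gap: 28.9
```

Run:
```python
from m import *
st=r.state();p=st['position'];R=np.array(st['tool_rot']);print(p,np.degrees(np.arctan2(R[1,1],R[0,1])),st['q'])
s=snap('wrist');W=cloud(s).reshape(-1,3); S=cloud(snap('side')).reshape(-1,3)
T=cloud(snap('top')).reshape(-1,3)
for n,P in (('w',W),('s',S),('t',T)):
    print(n); top(P,(437,-10),75,16.5,24); top(P,(437,-10),60,9,15)
for n,P in (('w',W),('s',S)):
    print(n,'block');q=P[np.hypot(P[:,0]-p[0],P[:,1]-p[1])<45]
    for z in range(125,190,5):
        m=q[(q[:,2]>z)&(q[:,2]<z+5)]
        if len(m)>5: print(z,len(m),m.mean(0).round(1),[np.round(a,1) for a in cv2.minAreaRect(m[:,:2].astype(np.float32))])
```

```text
[437.50476484 -60.51451644 159.36496678] 84.54658740051677 [-3.19428684e-01  9.53070313e-02 -4.09232600e-01  1.06697781e+00
 -2.20874576e-04 -2.24248578e-01]
w
6820 [425.8  -3.9] [array([437.5, -10.8]), array([ 80.5, 119.7]), np.float64(84.5)]
2981 [436.5  -9.9] [array([433.8, -21.5]), array([58.4, 83. ]), np.float64(84.5)]
s
851 [437.9  -8.6] [array([438.5, -11.1]), array([ 86.7, 120.3]), np.float64(85.1)]
324 [438.1  -5.5] [array([436.1,  -1. ]), array([66. , 90.6]), np.float64(82.2)]
t
315 [445.1  17.7] [array([438.7,  13.4]), array([ 32.4, 119.6]), np.float64(84.5)]
21 [440.7   9.9] [array([441.3,  12.9]), array([20. , 85.5]), np.float64(86.9)]
w block
145 43 [402.4 -56.7 149.3] [array([402.5, -57. ]), array([28.7,  0.6]), np.float64(84.7)]
150 162 [402.3 -57.2 152.4] [array([402.3, -57.1]), array([29.1,  0.8]), np.float64(84.2)]
155 186 [402.2 -57.4 157.5] [array([402.4, -57.2]), array([29.2,  1. ]), np.float64(84.4)]
160 213 [404.  -56.9 162.6] [array([414.9, -58.2]), array([42.6, 26.3]), np.float64(84.2)]
165 359 [412.8 -58.7 167.7] [array([416.6, -59. ]), array([54.9, 30.1]),
[... 501 characters left out ...]
 152.5] [array([443.4, -49.2]), array([25.2, 74. ]), np.float64(64.4)]
155 61 [443.4 -48.4 157.3] [array([444.5, -48.3]), array([30.3, 73.8]), np.float64(64.4)]
160 62 [438.7 -45.6 162.6] [array([440.9, -46.8]), array([16.5, 68.9]), np.float64(77.6)]
165 52 [442.3 -46.5 167.6] [array([442. , -46.4]), array([23. , 71.6]), np.float64(69.4)]
170 74 [444.  -45.4 172.5] [array([443.2, -46.9]), array([29.3, 72.9]), np.float64(66.8)]
175 61 [440.7 -45.2 177.6] [array([443.7, -47.2]), array([25.3, 72.2]), np.float64(65.6)]
180 69 [441.7 -44.4 182.6] [array([444.4, -49. ]), array([33.3, 74.9]), np.float64(63.5)]
185 79 [440.7 -48.  187.8] [array([440.4, -54.7]), array([47.4, 74.3]), np.float64(68.5)]
```

The block is centred in the jaws, and its yaw matches the base. The base centre is (437.3,-10.6). Moving over it and lowering to just above the top face.

Call:
{"fn": "step_arm", "kwargs": {
  "plan": [
    [10,0,25,0,0,0,0],
    [10,0,24.8,0,0,0,0],
    [10,0,0,-40,0,0,0],
    [10,0,0,-40,0,0,0],
    [10,0,0,-30,0,0,0],
    [10,0,0,-13,0,0,0],
    [10,0,0,0,0,0,0],
    [10,0,0,0,0,0,0]
  ]
}}

```text
time_s: 19.8
position: [438.8, -11.1, 38.0]
tool_rot: [[0.002, 0.096, 0.995], [-0.0, 0.995, -0.096], [-1.0, -0.0, 0.002]]
force: [-0.1, -0.4, 0.3]
finger_gap: 29.3
```

Run:
```python
from m import *
st=r.state();p=st['position'];print(p,st['force'])
s=snap('wrist');P=cloud(s).reshape(-1,3)
top(P,(437,-10),75,16.5,23)
q=P[(np.hypot(P[:,0]-p[0],P[:,1]-p[1])<45)&(P[:,0]<p[0]-28)]
for z in range(23,65,6):
    m=q[(q[:,2]>z)&(q[:,2]<z+6)]
    if len(m)>5: print(z,len(m),m.mean(0).round(1),[np.round(a,1) for a in cv2.minAreaRect(m[:,:2].astype(np.float32))])
a=np.vstack([s['color'][:300]]); S=snap('side')['color'][170:290,310:430]
b=np.zeros((300,860,3),np.uint8); b[:,:560]=a; b[:,560:]=cv2.resize(S,(300,300),interpolation=cv2.INTER_CUBIC)
cv2.imwrite('pics/b.png',cv2.resize(b,(800,279))[...,::-1])
```

```text
[438.75718541 -11.09478606  38.0442746 ] [-0.06507476 -0.4396953   0.29357835]
13206 [404.   -7.9] [array([437.6, -11.1]), array([ 80.6, 120.2]), np.float64(84.5)]
23 53 [403.6  -7.3  28.1] [array([403.7,  -7.7]), array([28.4,  0.7]), np.float64(84.4)]
29 199 [403.5  -7.8  32. ] [array([403.4,  -7.7]), array([29.1,  1.1]), np.float64(84.6)]
35 236 [403.5  -7.6  38.1] [array([403.5,  -7.7]), array([29. ,  1.1]), np.float64(85.2)]
41 252 [403.5  -7.6  44.2] [array([403.5,  -7.7]), array([29.,  1.]), np.float64(84.4)]
47 286 [403.5  -7.8  50.1] [array([403.6,  -7.7]), array([29.2,  1.3]), np.float64(85.2)]
53 526 [405.1  -7.9  55.5] [array([407. ,  -8.1]), array([29.1,  8.1]), np.float64(83.9)]
59 324 [404.   -7.8  61.8] [array([407. ,  -8.1]), array([29.2,  8.2]), np.float64(83.9)]
```

View pics/b.png

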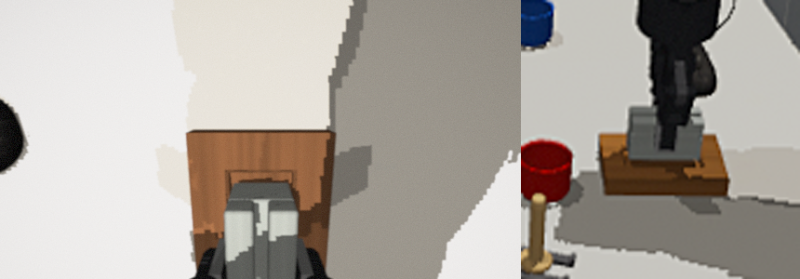

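The block sits over the recess (wrist 258,190) to within 1 mm. Nudging x by -0.8 and lowering.

Call:
{"fn": "step_arm", "kwargs": {
  "plan": [
    [10,-0.8,0,0,0,0,0],
    [10,0,0,-3,0,0,0],
    [10,0,0,-3,0,0,0],
    [10,0,0,-3,0,0,0],
    [10,0,0,-2,0,0,0],
    [10,0,0,-1,0,0,0],
    [10,0,0,0,0,0,0]
  ]
}}

```text
time_s: 20.78
position: [436.6, -10.6, 25.2]
tool_rot: [[-0.0, 0.095, 0.995], [0.0, 0.995, -0.095], [-1.0, 0.0, -0.0]]
force: [-2.5, -0.0, 3.4]
finger_gap: 29.0
```

Call:
{"fn": "step_arm", "kwargs": {
  "plan": [
    [10,0,0,-1,0,0,0],
    [10,0,0,-1,0,0,0],
    [10,0,0,0,0,0,0]
  ]
}}

```text
time_s: 21.15
position: [436.6, -10.6, 25.1]
tool_rot: [[0.0, 0.095, 0.995], [-0.0, 0.995, -0.095], [-1.0, -0.0, 0.0]]
force: [-9.6, 1.2, 25.5]
finger_gap: 29.2
```

25 N of press at z=25.1, which is the home height. Hold, relieve and release.

Call:
{"fn": "step_arm", "kwargs": {
  "plan": [
    [10,0,0,0,0,0,0],
    [10,0,0,1.5,0,0,0],
    [45,0,0,0.5,0,0,0],
    [50,0,0,0,0,0,0],
    [50,0,0,0,0,0,0],
    [50,0,0,0,0,0,0]
  ]
}}

```text
time_s: 21.9
position: [436.7, -10.6, 24.8]
tool_rot: [[-0.0, 0.096, 0.995], [0.0, 0.995, -0.096], [-1.0, 0.0, -0.0]]
force: [0.2, -0.4, -0.7]
finger_gap: 50.0
```

Call:
{"fn": "step_arm", "kwargs": {
  "plan": [
    [50,0,0,20,0,0,0],
    [50,0,0,40,0,0,0],
    [50,0,0,50,0,0,0],
    [50,0,-40,30,0,0,0],
    [50,-20,-60,0,0,0,0],
    [50,-20,-60,0,0,0,0],
    [50,0,-40,0,0,0,0],
    [50,0,0,0,0,0,0]
  ]
}}

```text
time_s: 22.9
position: [397.3, -211.9, 165.0]
tool_rot: [[0.001, 0.1, 0.995], [-0.001, 0.995, -0.1], [-1.0, -0.001, 0.001]]
force: [-0.3, -0.6, 0.1]
finger_gap: 50.3
```

Run:
```python
from m import *
P0=cloud(load('top')).reshape(-1,3)
print(r.state()['position'],r.state()['force'])
s=snap('top');P=cloud(s).reshape(-1,3)
S=snap('side');Q=cloud(S).reshape(-1,3)
for n,X in (('t',P),('s',Q)):
    print(n);top(X,(437,-10),75,16.5,24);top(X,(437,-10),50,50,64)
    q=X[(np.hypot(X[:,0]-437,X[:,1]+10)<45)&(X[:,2]>50)&(X[:,2]<70)];print('block top z',np.median(q[:,2]))
    top(X,(633,-88),40,36,50);top(X,(639,96),40,70,90);top(X,(605,257),8,140,190)
b=np.hstack([cv2.resize(s['color'][190:330,160:360],(420,294),interpolation=cv2.INTER_CUBIC),cv2.resize(S['color'][170:350,235:435],(326,294),interpolation=cv2.INTER_CUBIC)])
cv2.imwrite('pics/end.png',b[...,::-1])
```

```text
[ 397.27429015 -211.94224445  164.99067495] [-0.28310597 -0.5793131   0.09268178]
t
854 [436.2 -10.4] [array([436.6, -10.2]), array([ 79.8, 119.7]), np.float64(84.6)]
248 [435.1  -9.8] [array([435.5,  -9.8]), array([29.8, 69.2]), np.float64(84.8)]
block top z 56.95544213199025
86 [635.2 -87.3] [array([632.1, -87.8]), array([52.8, 52.1]), np.float64(2.6)]
113 [640.1  96.1] [array([637.8,  95.1]), array([58.6, 55.9]), np.float64(4.8)]
35 [602.5 255.7] [array([603.4, 256.9]), array([11.1,  8.7]), np.float64(50.0)]
s
685 [442.5   1.7] [array([438. , -10.4]), array([ 85.3, 121.1]), np.float64(83.9)]
310 [437.9  -7.6] [array([437.2,  -9.7]), array([35.3, 70.6]), np.float64(84.5)]
block top z 56.95423880061895
146 [633.9 -89.8] [array([633.4, -88.9]), array([55.6, 54.8]), np.float64(44.2)]
291 [639.9  95.4] [array([639.9,  95.9]), array([61.4, 58.3]), np.float64(80.1)]
154 [606.7 260.2] [array([606.7, 258.2]), array([10.9, 12. ]), np.float64(57.9)]
```

View pics/end.png

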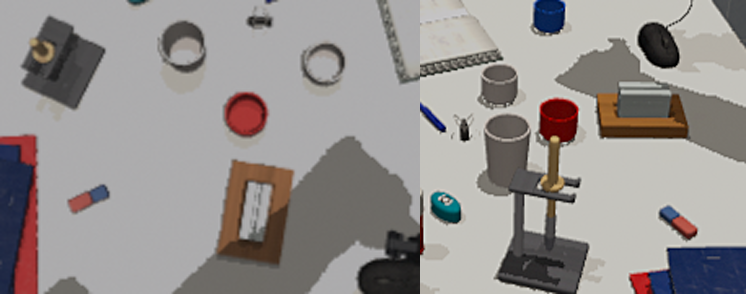

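The block is home at (255,212): its top is at z=57, its centre is about 1 mm off and its yaw matches the base. The brush hangs in its fork, the pot and cup haven't moved, and the robot is clear. Handing in.

```bash
python3 -c "
from cell import job
print(job.sign_off())"
```

```text
the job is handed in; nothing more can be done
None
```

The desk card holder is together and handed in after about 23 s of robot time; the sign-off gave no verdict.

- **Dip:** I took the brush out through the fork's open end and dipped it into the low white pot. The tip went about 20 mm below the rim.
- **Dab:** I dabbed the tip on the recess floor with about 1–1.5 N, judged from the wrist force.
- **Brush back in fork:** I slid the brush back in, let it settle with about 5 N and released it.
- **Block:** I set the block into the recess and pressed with about 25 N. About 10 N of sideways force showed during the press; I eased off before releasing.

**Last checks:**
- The block's top is at z = 57.0 mm, exactly home. It is about 1 mm off centre and within about 0.6° of the base.
- The brush hangs in the fork; its height and tilt, measured just after release, were right (upright, top at 185 mm).
- Pot and cup stand within about 2 mm of where they were.
- The eraser looks unmoved in the final picture. I did not measure the eraser, sharpener, glue stick or paper clip, and the glue stick was outside the final crop.
- The robot is clear of everything.

No check failed. The top and side cameras differ by about 2–3 mm, roughly the stated calibration error.

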